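Close and lock the access cover of an instrument chassis

ROBOT

A 6-joint arm with a two-finger parallel gripper is mounted at the origin on the work surface. World frame = base frame: x ahead of the robot, y to its left, z up, the work surface at z = 0. Lengths are in m, angles in rad, forces in N, time in s.
With the tool pointing down it reaches from about 0.35 to 0.975 m from the base axis. Payload 4.9 kg.
Tool frame: the origin (TCP) lies at the very end of the fingers, on their centre line; the grasp point (between the pads) lies manip.grip_point_offset behind it (manip.grip_point_offset is the distance from the TCP to the grasp point, in m); z points along the fingers, y is the direction in which the jaws open and shut (so a half turn about z gives the same grasp; the last joint's range is limited). The gripper opens to 85 mm and grips with 20 to 120 N. Pads are 22 mm wide; open, the fingers measure 114 mm over their backs; the gripper's body (76 mm by 85 mm) begins 54 mm behind the grasp point. The pads swing forward as they close: fully open they stand 13 mm farther back than shut.
Start: joints at [-1.323, 0.053, 1.613, -0, 1.476, -0.119], TCP at [0.224, -0.583, 0.231] pointing down, gripper open.
Joint ranges: [-3.01, 3.01], [-1.01, 2.22], [0.06, 2.58], [-1.02, 4.17], [0.09, 2.62], [-3.14, 3.14]. Speed limits (rad/s): [2.57, 2.57, 3.14, 3.14, 3.14, 3.14].

INTERFACE

Orientations are given as a unit quaternion [w, x, y, z].
In Python, from plant import status, grab_frame, camera_params, ticket, boxes_of, outline_of, manip gives the robot as it stands. The module is installed in compiled form; this text tells all that it offers.
- The arm moves only by the tool play_rows, never from a script. Its argument "deltas" is a list of rows, each a list of 2 entries, a list of its own where there are three numbers: the shift along the world's x, y, z in m, then the turn about the world's z in rad. A call has 1 to 5 rows; each row is the pose to reach, as a shift and turn from the pose commanded when the call began; what a row does not reach only later rows make up. A row lasts 1/8 s, in which the tool goes at most 62.5 mm and 10.7 degrees, less where a joint would pass 70% of its speed; a pose out of reach is approached as far as the arm can. A call with a gripper value outside its range is refused whole. "grip" is the opening, from -1 (shut) to 1 (fully open), set as the call begins (left out, the last holds). The fingers move at their own pace and stop on an object; the grip force is fixed at half the most. Time passes only in rows, so rows that repeat a pose let the fingers close. It gives the time, the measured TCP pose, the force and the opening at its end, in the units of the state.
- status.state(): the state, without advancing time (a new reading comes with each control period).
- grab_frame(name): name is "side" or "top"; returns (picture, depth): 400x640x3 uint8, blue, green, red; 400x640 float32, m along the optical axis (not along the pixel's ray), 0 where there is no reading.
- camera_params(name): a dict with "mtx" (3x3 intrinsics, pixels), "world_from_camera" (4x4, takes a point from camera to world coordinates). Camera axes: x right, y up, looking along -z (the intrinsics and any distortion apply to the point x, -y, -z); pixel columns grow to the right and rows downward; lengths in m; the calibration is good to about 2 mm. A picture is of the moment at which its call begins. camera_params takes no time and is no camera call.
- ticket.job_done(): hands the job in, once; it reports no verdict.
Trained networks look in the newest picture that a camera, given by its name, has taken for a name from the list of things; names that differ only in an ending like _2 or _b are one class to them, and where a whole thing is asked for, a point or a joint stands for the part that bears it (a point fixed in the world has none). Each returns a list of dicts, best first, with "confidence" (0 to 1); they miss things now and then, are a little off and sometimes report something else, mostly with a low value. They report only what shows in the picture. A call takes as long as a camera call. They do not tell look-alikes from the thing itself.
- boxes_of(camera, name): "box" ([left, top, right, bottom] in pixels, round what is visible of it).
- outline_of(camera, name): "region" (400x640 bool, what is visible of it) and "box" ([left, top, right, bottom] in pixels, round what is visible of it).
The state is a dict: "time": time; "joint_pos": joint angles; "joint_vel": joint speeds; "joint_efforts": joint torques, N m; "tool_pos": TCP position; "tool_rot": TCP orientation; "contact_force": force on the tool from outside, world axes, zero at the start; "ft_torque": the same for the moment, N m; "gripper_width": opening from 0.0 (shut) to 1.0 (fully open).
Only numpy, scipy, OpenCV 4.12 (cv2) and the standard library are available. Lean on these libraries where they do the work, as an engineer would, in place of code of your own. Each camera call takes 0.05 s, during which the arm holds its last target.

TASK

Without gripping or lifting anything, push the sliding aluminium cover on top of the black chassis with your fingertips until it is fully home against its far stop. Then set a fingertip in the slot of the orange quarter-turn fastener and turn it clockwise (seen from above) through its full quarter turn, so that its steel tongue lies across the front of the cover and locks it. Leave the heat sink, pot, bottle and screwdriver alone, and finish clear of everything.

Things in the scene. Friction and masses are not known exactly. Their poses are not given: they have to be found in the camera images.
- chassis: Black instrument case, fixed to the bench, 270 (x) by 340 mm (y), flat deck 44 mm above the bench; origin at the centre of its underside, +x away from the robot at yaw 0, y left, z up. Its aluminium front plate (near edge, x -143 to -135) is 370 mm wide, 46 mm high. An open bay in the deck shows a red board. Dots on the deck show where the fastener's tongue lies: red = open, green = locked.
- cover: Loose aluminium slide-on cover, 0.3 to 0.5 kg, 130 (x) by 120 mm (y), 14 mm thick, vent slots; its near edge is a 7 mm thick upright lip 30 mm high. Lies on the deck, slides along the chassis's x (3 to 7 N). Origin: centre of its underside. Starts 20 to 45 mm short of home; home is x = 50, y = 30, z = 44 mm in the chassis frame (near face at x = -15 mm).
- cover_front (a point): Middle of the cover's flat near (-x) face (120 mm wide, 30 mm high), 15 mm above the deck: push here with a fingertip in the chassis's +x direction.
- stop (a point): Middle of the near face of the fixed steel stop that crosses the deck's far end (chassis x = 115, y = 30 mm), 11 mm above the deck; the stop is 22 mm high. The cover's far edge rests against it at home. Two fixed steel guides, 6 mm wide, 10 mm high, flank the cover (centred at chassis y = -34.5 and 94.5, x -10 to 125 mm) with 1.5 mm play each side.
- dial (a joint): Angle of the orange fastener, rad: 0 = open (tongue along the chassis's -x), grows clockwise seen from above, 1.571 = locked, at its stop (tongue along the chassis's +y, 7 mm before the face of the home cover). Starts at 0 to 0.3. Turns against a steady friction of about 0.12 N m and stays where it is left. If the cover is not home the tongue runs into it.
- slot (a point): On the fastener's vertical axis (chassis x = -29, y = -100), at the floor of its slot, 65 mm above the bench. Orange disc 78 mm across; the slot runs right across its top, 30 mm wide, 20 mm deep, open at the ends and above. Frame turns with it: x along the slot, z up, tongue towards -x. A fingertip in the slot 20 to 25 mm off the axis, led round the axis, turns it.
- tongue (a point): Tip of the fastener's steel tongue: a bar 14 mm wide and 10 mm thick reaching 95 mm from the fastener's axis, 48 to 58 mm above the bench; it turns with the fastener.
- heatsink: Aluminium finned heat sink, 40 x 40 x 26 mm, 60 g, loose on the deck on the far side of the fastener; origin at the centre of its underside. Leave alone.
- pot: Olive-green open pot, 80 mm across, 70 mm high, on the bench to the left of the chassis; origin at the centre of its underside. Leave alone.
- flux: White plastic bottle with a red cap, 48 mm across, 100 mm high, on the bench to the left of the chassis (it and the pot may change places); origin at the centre of its underside. Leave alone.
- driver: Screwdriver lying on the bench to the right of the chassis, roughly along x, at most about 30 mm high; origin under its middle. Leave alone.
Things that resemble listed ones, but are neither listed nor needed, are in the scene too. Several things have the shape of the cover; the one meant has the colours described above.

How it is judged:
On the way, in this order (a step that is already met when the one before it is completed fails the run):
1. the cover is pushed fully home while the fastener is still open (x of cover in the frame of chassis between 0.046 and 0.054 m and z of cover in the frame of chassis below 0.05 m and angle between cover's own z axis and vertical below 0.06 rad and value of joint dial below 0.6 rad), for 0.1 s.
2. the fastener is turned to its locked end (x of cover in the frame of chassis between 0.046 and 0.054 m and z of cover in the frame of chassis below 0.05 m and angle between cover's own z axis and vertical below 0.06 rad and value of joint dial above 1.42 rad), for 0.2 s.
At the end, for the whole second after the job is handed in: The cover lies flat on the deck, at rest, within 4 mm of home along the chassis, and the fastener stands at 1.42 rad or more (within about 9 degrees of its locked stop) (all of step 2 and linear speed of cover below 0.01 m/s); the robot touches nothing.
It fails at once if the cover is lifted more than 8 mm off the deck or tipped more than 0.15 rad (z of cover in the frame of chassis above 0.052 m or angle between cover's own z axis and vertical above 0.15 rad).
It fails at once if the heat sink is moved more than 20 mm (distance of heatsink from where it was at the start of the episode above 0.02 m).
It fails at once if the pot is moved more than 20 mm (distance of pot from where it was at the start of the episode above 0.02 m).
It fails at once if the bottle is moved more than 20 mm (distance of flux from where it was at the start of the episode above 0.02 m).
It fails at once if the screwdriver is moved more than 20 mm (distance of driver from where it was at the start of the episode above 0.02 m).
It also fails if it takes over 54 s, if anything falls off the work surface, if the arm or the gripper's body presses on something with over 40 N, if the wrist force passes 120 N, or if a joint passes its speed limit or range.

## Working session

There is one attempt and no reset: what is moved stays moved. The work goes in short steps, Python scripts to look and compute and a tool call to move; the robot and the scene stay as the last step left them, time stands still between calls to the robot, and variables do not carry over. Pictures are saved under pics/ and viewed, and the job is handed in when it is done.

Besides the shell and the picture viewer there is one more tool, called after "Call:" as name([rows], argument=value, ...), one row to a line, values as JSON. play_rows: Moves the arm, as the interface text tells. Its arguments: {"type":"object","properties":{"deltas":{"type":"array"},"grip":{"type":"number"}},"required":["deltas"]}

```bash
mkdir -p pics; python3 - <<'E'
from plant import status, grab_frame, camera_params, manip
import cv2,numpy as np
print(status.state())
print(manip.grip_point_offset)
for n in ("side","top"):
    p,d=grab_frame(n); cv2.imwrite(f"pics/{n}0.png",p); np.save(f"pics/{n}0.npy",d)
    c=camera_params(n); print(n,c)
E
```

```text
{'time': 0.0, 'joint_pos': array([-1.32299341e+00,  5.33799308e-02,  1.61429924e+00,  7.84732972e-06,
        1.47600159e+00, -1.19044922e-01]), 'joint_vel': array([-8.65300281e-04,  6.76558841e-06, -1.05202122e-03, -4.11165438e-04,
        1.11016251e-03, -1.07016695e-03]), 'joint_efforts': array([ 1.39433505e-04, -3.93681943e+01, -3.70174420e+01, -9.56367717e-05,
        7.03930607e-03,  1.42936415e-06]), 'tool_pos': array([ 0.22399342, -0.58281236,  0.23004559]), 'tool_rot': array([-1.04214342e-03,  9.83224477e-01,  1.82396651e-01, -6.32712273e-05]), 'contact_force': array([ 0.69367734,  0.21552403, -0.78311047]), 'ft_torque': array([-0.03201446, -0.01237031, -0.00214106]), 'gripper_width': 0.993374108978686}
0.0187
side {'mtx': array([[484.43598834,   0.        , 315.30490942],
       [  0.        , 484.43598834, 196.8717569 ],
       [  0.        ,   0.        ,   1.        ]]), 'world_from_camera': array([[-0.88641707,  0.27841213, -0.36979922,  0.12124358],
       [-0.46287383, -0.52701141,  0.71274595,  0.91145657],
       [ 0.00354871,  0.80296056,  0.5960216 ,  0.76892947],
       [ 0.        ,  0.        ,  0.        ,  1.        ]])}
top {'mtx': array([[384.22571383,   0.        , 315.6297824 ],
       [  0.        , 384.22571383, 200.47474502],
       [  0.        ,   0.        ,   1.        ]]), 'world_from_camera': array([[ 0.00625445,  0.99187703, -0.12704664,  0.43161548],
       [-0.99996926,  0.00560278, -0.00548607,  0.06955089],
       [-0.00472969,  0.12707704,  0.99188157,  1.13867066],
       [ 0.        ,  0.        ,  0.        ,  1.        ]])}
```

View pics/top0.png

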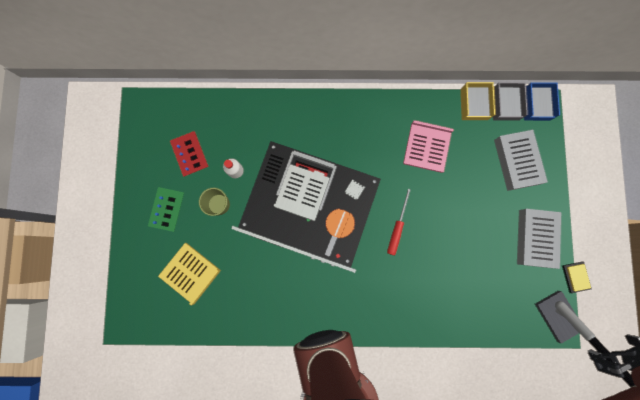

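View pics/side0.png

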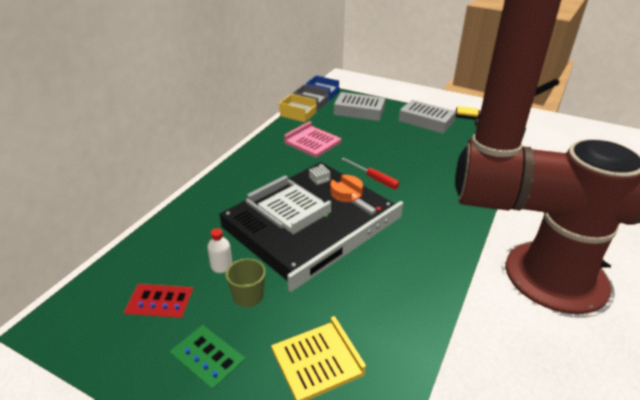

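```bash
cat > h.py <<'E'
import numpy as np,cv2
from plant import camera_params
def cloud(n,d):
    c=camera_params(n);K=c["mtx"];T=c["world_from_camera"]
    v,u=np.mgrid[0:d.shape[0],0:d.shape[1]]
    X=np.stack([(u-K[0,2])/K[0,0]*d,-(v-K[1,2])/K[1,1]*d,-d],-1)
    return X@T[:3,:3].T+T[:3,3]
def proj(n,P):
    c=camera_params(n);K=c["mtx"];T=c["world_from_camera"]
    q=(np.atleast_2d(P)-T[:3,3])@T[:3,:3]
    return np.stack([K[0,2]+K[0,0]*q[:,0]/-q[:,2],K[1,2]+K[1,1]*q[:,1]/q[:,2]],-1)
def ray(n,uv,z):
    c=camera_params(n);K=c["mtx"];T=c["world_from_camera"]
    uv=np.atleast_2d(uv).astype(float)
    r=np.stack([(uv[:,0]-K[0,2])/K[0,0],-(uv[:,1]-K[1,2])/K[1,1],-np.ones(len(uv))],-1)@T[:3,:3].T
    return T[:3,3]+r*((z-T[2,3])/r[:,2])[:,None]
E
python3 - <<'E'
from h import *
for n in("top","side"):
    p=cv2.imread(f"pics/{n}0.png");d=np.load(f"pics/{n}0.npy");W=cloud(n,d)
    print(n,[np.round(W[v,u],3) for u,v in ([(450,300),(290,120),(355,232),(340,215),(300,200)] if n=="top" else [(250,140),(380,250),(300,240),(280,210)])])
    m=(W[...,2]>0.036)&(W[...,2]<0.052)&(W[...,0]>0.2)&(W[...,0]<0.75)&(abs(W[...,1]-0.05)<0.25)
    m=cv2.morphologyEx(m.astype(np.uint8),cv2.MORPH_OPEN,np.ones((2,2)))
    k,l,s,_=cv2.connectedComponentsWithStats(m);i=1+np.argmax(s[1:,4])
    P=W[l==i]; print(len(P),np.median(P[:,2]))
    print(cv2.minAreaRect(P[:,:2].astype(np.float32)*1000))
    hsv=cv2.cvtColor(p,cv2.COLOR_BGR2HSV)
    o=(hsv[...,0]>5)&(hsv[...,0]<18)&(hsv[...,1]>170)&(hsv[...,2]>120)&(W[...,2]>0.06)&(W[...,2]<0.1)
    Q=W[o];print("orange",len(Q),np.median(Q,0),Q.min(0),Q.max(0), cv2.minEnclosingCircle(Q[:,:2].astype(np.float32)*1000))
p=cv2.imread("pics/top0.png")[125:285,220:400];cv2.imwrite("pics/c0.png",cv2.resize(p,None,fx=4,fy=3.7 and 3.7,interpolation=cv2.INTER_CUBIC))
p=cv2.imread("pics/side0.png")[140:300,210:420];cv2.imwrite("pics/c1.png",cv2.resize(p,None,fx=3.7,fy=3.7,interpolation=cv2.INTER_CUBIC))
E
```

```text
top [array([ 0.291, -0.312,  0.006]), array([0.825, 0.156, 0.003]), array([ 0.482, -0.036,  0.048]), array([0.529, 0.007, 0.064]), array([0.571, 0.12 , 0.059])]
7674 0.04534722374347733
((557.190673828125, 89.52709197998047), (363.49578857421875, 284.16998291015625), 72.04893493652344)
  return _methods._mean(a, axis=axis, dtype=dtype,
  ret = um.true_divide(
Traceback (most recent call last):
ValueError: zero-size array to reduction operation minimum which has no identity
```

```bash
python3 - <<'E'
from h import *
for n in("top","side"):
    p=cv2.imread(f"pics/{n}0.png");d=np.load(f"pics/{n}0.npy");W=cloud(n,d)
    m=(W[...,2]>0.036)&(W[...,2]<0.052)&(W[...,0]>0.2)&(W[...,0]<0.75)&(abs(W[...,1]-0.05)<0.25)
    m=cv2.morphologyEx(m.astype(np.uint8),cv2.MORPH_OPEN,np.ones((2,2)))
    k,l,s,_=cv2.connectedComponentsWithStats(m);i=1+np.argmax(s[1:,4])
    P=W[l==i]; print(len(P),np.median(P[:,2]))
    print(cv2.minAreaRect(P[:,:2].astype(np.float32)*1000))
    u,v=(336,232) if n=="top" else (340,190)
    hsv=cv2.cvtColor(p,cv2.COLOR_BGR2HSV);print(hsv[v,u],W[v,u])
    o=(hsv[...,0]>4)&(hsv[...,0]<20)&(hsv[...,1]>150)&(hsv[...,2]>100)&(W[...,0]>.4)&(W[...,0]<.65)&(abs(W[...,1])<.1)&(W[...,2]>0.055)
    Q=W[o];print("orange",len(Q),np.median(Q,0),Q.min(0),Q.max(0), cv2.minEnclosingCircle(Q[:,:2].astype(np.float32)*1000))
    np.savetxt(f"pics/o{n}.txt",Q)
p=cv2.imread("pics/top0.png")[125:285,220:400];cv2.imwrite("pics/c0.png",cv2.resize(p,None,fx=3.7,fy=3.7,interpolation=cv2.INTER_CUBIC))
p=cv2.imread("pics/side0.png")[140:300,210:420];cv2.imwrite("pics/c1.png",cv2.resize(p,None,fx=3.7,fy=3.7,interpolation=cv2.INTER_CUBIC))
E
```

```text
7674 0.04534722374347733
((557.190673828125, 89.52709197998047), (363.49578857421875, 284.16998291015625), 72.04893493652344)
[ 15  36 218] [0.48076922 0.01826799 0.06728149]
orange 523 [0.50453961 0.0097408  0.0843719 ] [ 0.43161548 -0.0276523   0.06081178] [0.544053   0.06955089 1.13867066] ((484.285400390625, 28.448463439941406), 66.80976104736328)
7406 0.04238070651126841
((466.44610595703125, 425.5479736328125), (423.82855224609375, 1114.2071533203125), 14.564900398254395)
[ 12 192 245] [0.50622313 0.03991676 0.08412175]
orange 654 [0.50071068 0.00969929 0.07647697] [ 0.46487714 -0.03370242  0.05583133] [0.54258635 0.04701458 0.0868382 ] ((505.0505676269531, 6.828988552093506), 41.0790901184082)
```

View pics/c0.png

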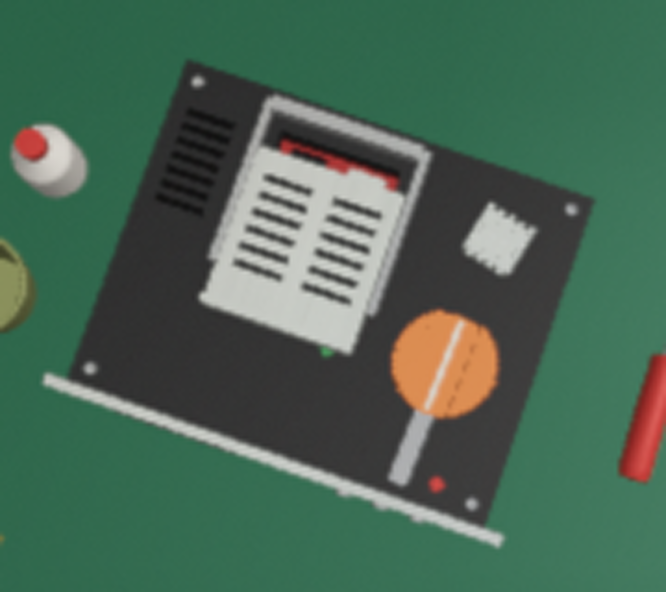

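View pics/c1.png

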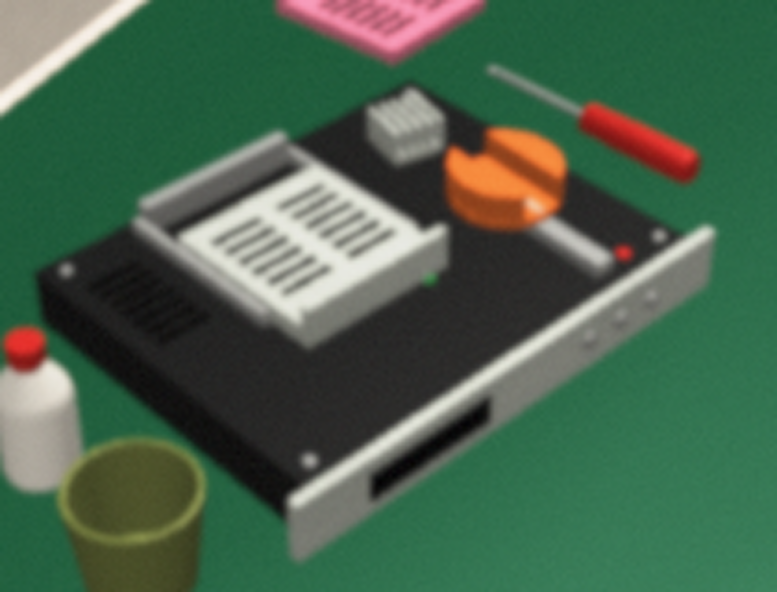

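```bash
cat >> h.py <<'E'
def ch(pose,P):
    P=np.atleast_2d(P).astype(float);c,s=np.cos(pose[2]),np.sin(pose[2])
    return np.stack([pose[0]+c*P[:,0]-s*P[:,1],pose[1]+s*P[:,0]+c*P[:,1],P[:,2]],-1)
E
python3 - <<'E'
from h import *
from scipy.optimize import least_squares
M=np.array([[135,170,44],[135,-170,44],[-143,185,46],[-143,-185,46],[-135,185,46],[-135,-185,46],[-29,-100,85]])/1000
uv=np.array([[187,60],[594,199],[43,382],[500,547],[47,373],[504,537],[445,364]])
uv=(uv+.5)/3.7-.5+[220,125]
f=lambda q:(proj("top",ch(q,M))-uv).ravel()
r=least_squares(f,[.557,.09,-.31]);print("top",r.x,np.degrees(r.x[2]),np.round(r.fun.reshape(-1,2),2))
Ms=np.array([[135,170,44],[-143,185,46],[-143,-185,46],[-143,185,0],[-135,170,44.]])/1000
uvs=np.array([[38,274],[290,498],[714,230],[295,562],[285,492]])
uvs=(uvs[:4]+.5)/3.7-.5+[210,140];Ms=Ms[:4]
g=lambda q:(proj("side",ch(q,Ms))-uvs).ravel()
r2=least_squares(g,r.x);print("side",r2.x,np.degrees(r2.x[2]),np.round(r2.fun.reshape(-1,2),2))
r3=least_squares(lambda q:np.r_[f(q),g(q)],r.x);print("both",r3.x,np.degrees(r3.x[2]))
q=r3.x
# overlay
C=[[135,170,44],[135,-170,44],[-135,-185,46],[-143,-185,46],[-143,185,46],[-135,185,46]]
H=[[-15,-30,58],[115,-30,58],[115,90,58],[-15,90,58]]
L=[[-15,-30,74],[-15,90,74]]
t=np.linspace(0,6.28,60);D=np.stack([-29+39*np.cos(t),-100+39*np.sin(t),85+0*t],-1)
G=[[-10,-31.5,54],[125,-31.5,54]];G2=[[-10,91.5,54],[125,91.5,54]]
for n,o,w in(("top",(220,125),(180,160)),("side",(210,140),(210,160))):
    p=cv2.imread(f"pics/{n}0.png")[o[1]:o[1]+w[1],o[0]:o[0]+w[0]];p=cv2.resize(p,None,fx=3.7,fy=3.7,interpolation=cv2.INTER_CUBIC)
    for A,c,cl in((C,(255,0,255),1),(H,(0,255,255),1),(D,(255,0,0),1),(L,(255,255,0),0),(G,(0,0,255),0),(G2,(0,0,255),0)):
        a=(proj(n,ch(q,np.array(A)/1000))-o+.5)*3.7
        cv2.polylines(p,[np.int32(a)],bool(cl),c,1)
    cv2.imwrite(f"pics/ov_{n}.png",p)
# features
pt=lambda x,y,z:ray("top",[(x+.5)/3.7-.5+220,(y+.5)/3.7-.5+125],z)[0]
def inv(P):
    d=P[:2]-q[:2];c,s=np.cos(q[2]),np.sin(q[2]);return np.r_[c*d[0]+s*d[1],-s*d[0]+c*d[1]]*1000
print("cover near corners (lip top z .074)",inv(pt(201,300,.074)),inv(pt(352,353,.074)))
print("tongue tip",inv(pt(400,484,.058)),"heatsink",inv(pt(499,240,.06)),"red",inv(pt(437,485,.044)),"green",inv(pt(327,351,.044)))
E
```

```text
top [ 0.56504665  0.09326264 -0.33341689] -19.103380437785706 [[ 0.1  -0.3 ]
 [ 0.33  0.07]
 [ 0.05  0.41]
 [-0.17 -0.12]
 [-0.02  0.19]
 [-0.33 -0.15]
 [ 0.05 -0.11]]
side [ 0.56525466  0.09110933 -0.33984137] -19.47147602835956 [[-1.27 -2.  ]
 [ 0.8   1.53]
 [ 0.25  0.11]
 [ 0.08 -0.37]]
both [ 0.56518557  0.09252211 -0.33601119] -19.2520230757619
cover near corners (lip top z .074) [-44.56960435  89.39675715] [-44.09761744 -31.33156031]
tongue tip [-123.86839839  -98.00806552] heatsink [  76.51643653 -107.98522195] red [-115.18543451 -125.23323598] green [-47.01144525 -11.67197758]
```

View pics/ov_top.png

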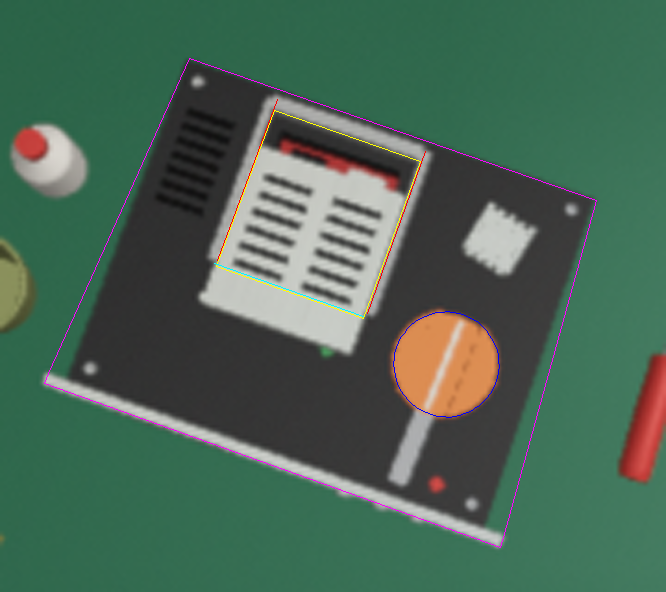

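View pics/ov_side.png

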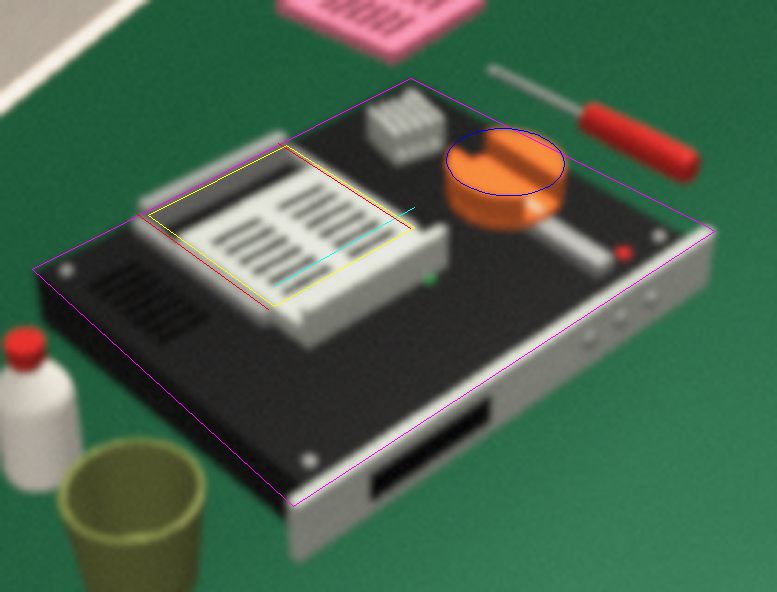

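Call:
play_rows([
  [[0.021,0.055,0],-0.05],
  [[0.042,0.11,0],-0.11],
  [[0.064,0.166,0],-0.16],
  [[0.085,0.222,0],-0.22],
  [[0.107,0.279,0],-0.27],
], grip=-1)

```text
time: 0.72
tool_pos: [0.3313, -0.3024, 0.2308]
tool_rot: [-0.0, 0.999, 0.047, 0.0]
contact_force: [1.3, -0.6, 0.1]
gripper_width: -0.002
```

Call:
play_rows([
  [[0.021,0.055,0],-0.05],
  [[0.042,0.11,0],-0.11],
  [[0.064,0.166,0],-0.16],
  [[0.085,0.222,0],-0.22],
  [[0.107,0.279,0],-0.27],
])

```text
time: 1.35
tool_pos: [0.4383, -0.0234, 0.2311]
tool_rot: [0.0, 0.996, -0.087, 0.0]
contact_force: [1.0, 0.1, -0.5]
gripper_width: -0.0
```

Call:
play_rows([
  [[0.021,0.055,0],-0.05],
  [[0.043,0.11,0],-0.11],
  [[0.066,0.171,0],-0.16],
  [[0.066,0.171,0],-0.16],
  [[0.066,0.171,0],-0.16],
])

```text
time: 1.98
tool_pos: [0.5037, 0.1456, 0.2306]
tool_rot: [0.0, 0.986, -0.165, -0.001]
contact_force: [0.0, -0.7, -0.1]
gripper_width: -0.001
```

Call:
play_rows([
  [[0,0,-0.05],0],
  [[0,0,-0.1],0],
  [[0,0,-0.14],0],
  [[0,0,-0.165],0],
  [[0,0,-0.176],0],
])

```text
time: 2.6
tool_pos: [0.5028, 0.1439, 0.0536]
tool_rot: [0.001, 0.986, -0.167, -0.001]
contact_force: [-0.2, -0.3, 0.8]
gripper_width: -0.002
```

```bash
cat >> h.py <<'E'
def snap(tag,crop=True):
    from plant import grab_frame
    out=[]
    for n,o,w in(("top",(220,125),(180,160)),("side",(210,110),(210,190))):
        p,d=grab_frame(n);cv2.imwrite(f"pics/{tag}_{n}_raw.png",p);np.save(f"pics/{tag}_{n}.npy",d)
        p=p[o[1]:o[1]+w[1],o[0]:o[0]+w[0]]
        out.append(cv2.resize(p,(400*w[0]//w[1],400),interpolation=cv2.INTER_CUBIC))
    im=np.hstack(out);im=im[:, :];s=min(1,800/im.shape[1]);im=cv2.resize(im,None,fx=s,fy=s,interpolation=cv2.INTER_AREA);cv2.imwrite(f"pics/{tag}.png",im)
E
python3 -c "
from h import *;snap('a1')
from plant import status;s=status.state();print(s['time'],s['tool_pos'],s['tool_rot'],s['contact_force'],s['joint_pos'])"
```

```text
2.7 [0.50336237 0.1444956  0.05449327] [ 3.41195622e-04  9.86026777e-01 -1.66584211e-01 -8.82974764e-04] [-0.29109767  0.46184894  0.05393936] [ 1.37444413e-01 -6.02474417e-03  1.98589887e+00 -1.31725271e-04
  1.16360787e+00  2.04302208e+00]
```

View pics/a1.png

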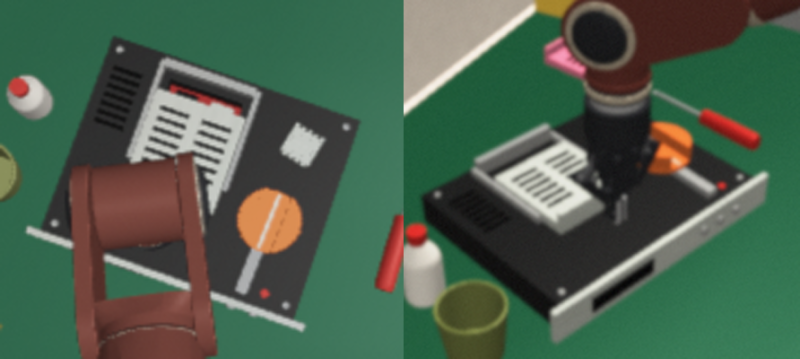

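```bash
python3 - <<'E'
from h import *
q=[.565,.0928,-.335]
p=cv2.imread("pics/a1_side_raw.png")
P={"tcp":[.5034,.1445,.0545],}
Q={"front":[-44,30,59],"L":[-44,90,44],"R":[-44,-30,44],"Lt":[-44,90,74],"Rt":[-44,-30,74]}
o=np.array([230,140]);k=5
c=cv2.resize(p[140:250,230:390],None,fx=k,fy=k,interpolation=cv2.INTER_CUBIC)
for n,v in list(P.items())+[(n,ch(q,np.array(v)/1000)[0]) for n,v in Q.items()]:
    uv=proj("side",v)[0];a=(uv-o+.5)*k;print(n,uv);cv2.drawMarker(c,tuple(int(x) for x in a),(0,0,255),0,10)
cv2.imwrite("pics/a1c.png",c)
E
```

```text
tcp [321.27188095 224.30248853]
front [311.588862   216.80507028]
L [292.30855303 233.21498295]
R [329.79171261 210.98786789]
Lt [291.97755862 223.07238101]
Rt [330.06118314 201.08285457]
```

View pics/a1c.png

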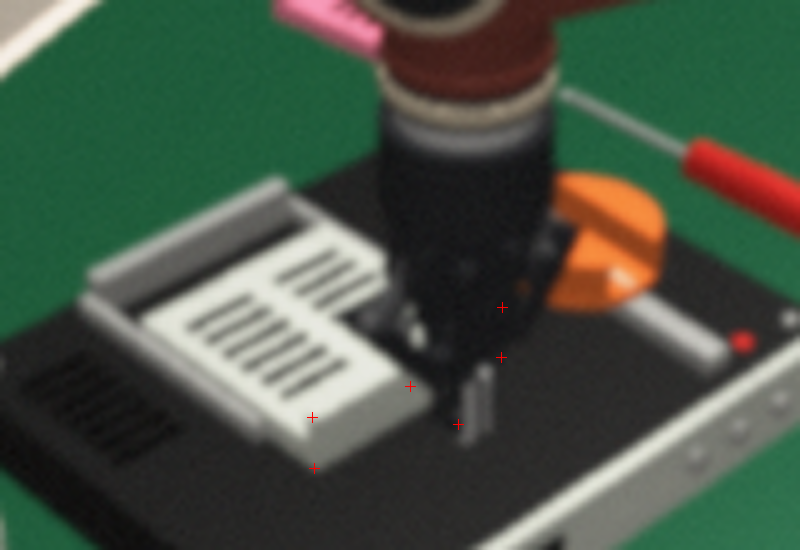

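Call:
play_rows([
  [[0.0075,-0.0026,0],0],
  [[0.0142,-0.0049,0],0],
  [[0.0189,-0.0066,0],0],
  [[0.0227,-0.0079,0],0],
  [[0.0264,-0.0092,0],0],
])

```text
time: 3.32
tool_pos: [0.5296, 0.137, 0.0556]
tool_rot: [-0.0, 0.986, -0.166, -0.002]
contact_force: [-6.2, 2.1, 5.9]
gripper_width: 0.0
```

Call:
play_rows([
  [[0.0038,-0.0013,0],0],
  [[0.0076,-0.0026,0],0],
  [[0.0104,-0.0036,0],0],
  [[0.0123,-0.0043,0],0],
  [[0.0142,-0.0049,0],0],
])

```text
time: 3.95
tool_pos: [0.5437, 0.1322, 0.0556]
tool_rot: [-0.0, 0.986, -0.166, -0.002]
contact_force: [-6.5, 2.9, 6.1]
gripper_width: -0.002
```

Call:
play_rows([
  [[0.0014,-0.0005,0],0],
  [[0.0028,-0.001,0],0],
  [[0.0038,-0.0013,0],0],
  [[0.0047,-0.0016,0],0],
])

```text
time: 4.45
tool_pos: [0.5483, 0.1306, 0.0556]
tool_rot: [-0.0, 0.986, -0.166, -0.002]
contact_force: [-5.9, 2.4, 4.4]
gripper_width: 0.004
```

```bash
python3 -c "
from h import *;snap('a2')
from plant import status;s=status.state();print(s['time'],s['tool_pos'],s['contact_force'],s['ft_torque'])"
```

```text
4.55 [0.54849352 0.13054229 0.0555809 ] [-5.50548016  1.32463943  3.6943065 ] [0.32589703 0.83070686 0.01357636]
```

View pics/a2.png

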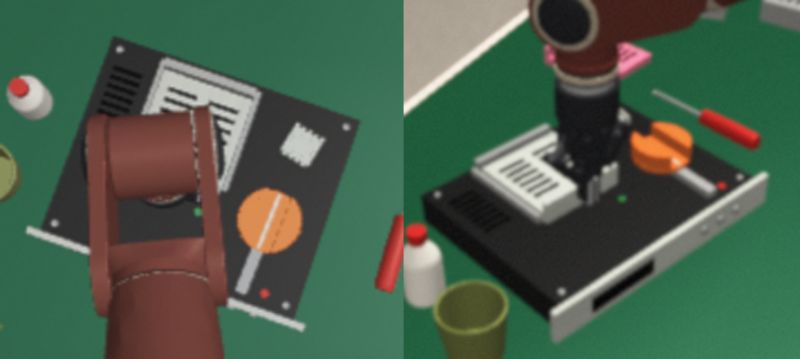

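Cover nearly at the stop, with a gap of about 3 mm left; continuing in 1 mm steps and watching the force.

Call:
play_rows([
  [[0.001,-0.0003,0],0],
  [[0.0019,-0.0007,0],0],
  [[0.0024,-0.0008,0],0],
])

```text
time: 4.92
tool_pos: [0.5507, 0.1298, 0.0556]
tool_rot: [-0.0, 0.986, -0.166, -0.002]
contact_force: [-6.2, 1.9, 5.7]
gripper_width: 0.001
```

Call:
play_rows([
  [[0.001,-0.0003,0],0],
  [[0.0019,-0.0007,0],0],
])

```text
time: 5.18
tool_pos: [0.5515, 0.1295, 0.0556]
tool_rot: [-0.0, 0.986, -0.166, -0.004]
contact_force: [-12.5, 4.5, 9.5]
gripper_width: -0.003
```

Call:
play_rows([
  [[0.001,-0.0003,0],0],
  [[0.0015,-0.0005,0],0],
  [[0.0015,-0.0005,0],0],
])

```text
time: 5.55
tool_pos: [0.5515, 0.1295, 0.0556]
tool_rot: [-0.0, 0.986, -0.166, -0.005]
contact_force: [-16.0, 4.4, 12.5]
gripper_width: -0.002
```

Call:
play_rows([
  [[-0.014,0.005,0],0],
  [[-0.018,0.006,0.03],0],
  [[-0.018,0.006,0.08],0.1],
  [[-0.018,0.006,0.1],0.28],
  [[-0.025,-0.03,0.1],0.46],
])

```text
time: 6.18
tool_pos: [0.5322, 0.0988, 0.1587]
tool_rot: [0.0, 0.998, 0.068, 0.003]
contact_force: [0.8, -0.5, -0.3]
gripper_width: -0.002
```

Call:
play_rows([
  [[-0.008,-0.03,0],0.18],
  [[-0.016,-0.06,0],0.36],
  [[-0.023,-0.0915,0],0.54],
  [[-0.023,-0.0915,0],0.72],
  [[-0.023,-0.0915,0],0.9],
], grip=-0.3)

```text
time: 6.8
tool_pos: [0.5072, 0.0058, 0.1554]
tool_rot: [0.0, 0.87, 0.493, 0.0]
contact_force: [0.2, -0.1, -0.1]
gripper_width: 0.351
```

Call:
play_rows([
  [[0,0,0],0.18],
  [[0,0,0],0.18],
  [[0,0,0],0.18],
])

```text
time: 7.18
tool_pos: [0.5072, 0.0064, 0.1553]
tool_rot: [0.0, 0.824, 0.566, 0.0]
contact_force: [0.5, 0.5, 0.9]
gripper_width: 0.353
```

```bash
python3 -c "
from h import *;snap('a3')
from plant import status;s=status.state();r=s['tool_rot'];print(s['time'],s['tool_pos'],r,2*np.arctan2(r[2],r[1])-np.pi/2,s['contact_force'],s['ft_torque'],s['gripper_width'],s['joint_pos'])
c=cv2.imread('pics/a3_side_raw.png')[120:240,270:420];cv2.imwrite('pics/a3c.png',cv2.resize(c,None,fx=5,fy=5,interpolation=cv2.INTER_CUBIC))"
```

```text
7.275 [0.50724145 0.00640209 0.15529148] [7.49663261e-05 8.23830658e-01 5.66835991e-01 1.99561023e-05] -0.36547601923595385 [-0.47222781  0.01338534 -0.45408994] [-0.03424671 -0.0061871   0.01312682] 0.35142914165786077 [-1.34128801e-01 -1.74003630e-01  1.95902231e+00 -8.61998143e-05
  1.35644368e+00  2.31365549e-01]
```

View pics/a3.png

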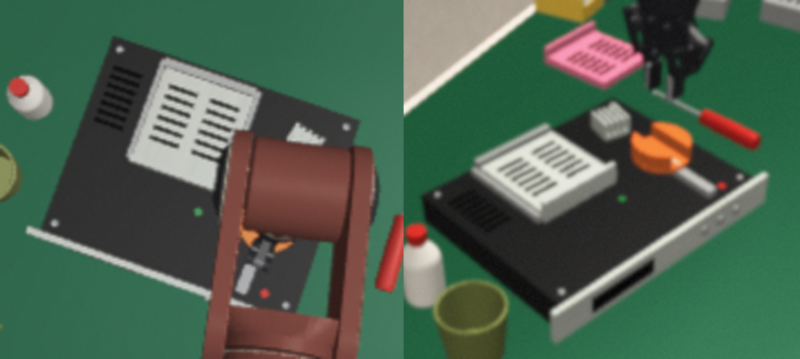

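View pics/a3c.png

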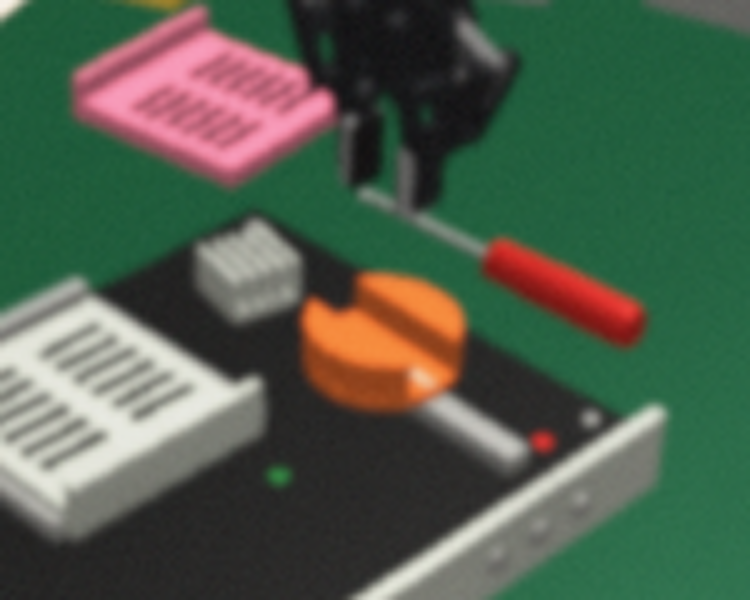

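```bash
python3 - <<'E'
from h import *
q=[.565,.0928,-.335]
o=np.array([270,120]);k=5
c=cv2.imread('pics/a3c.png')
def line(P,col,cl=False):
    a=(proj("side",P)-o+.5)*k;cv2.polylines(c,[np.int32(a)],cl,col,1)
def fing(x,y,z,ang,ins,thick,zs):
    u=np.array([np.cos(ang),np.sin(ang)]);v=np.array([-u[1],u[0]])
    for s in(1,-1):
        R=[np.r_[np.array([x,y])+s*u*a+v*b,zs] for a,b in((ins,11),(ins+thick,11),(ins+thick,-11),(ins,-11))]
        line(np.array(R),(255,255,0),True)
fing(.5072,.0064,0,-.365,.015,.0145,.1553)
t=np.linspace(0,6.28,60);line(ch(q,np.stack([-.029+.039*np.cos(t),-.1+.039*np.sin(t),.085+0*t],-1)),(255,0,0))
for dz in(.085,.065):
  for s in(1,-1):
    R=np.array([[-.036,s*.015,0],[.036,s*.015,0]]);a=-.03;R=R@np.array([[np.cos(a),np.sin(a),0],[-np.sin(a),np.cos(a),0],[0,0,1]])
    line(ch(q,R+[-.029,-.1,dz]),(0,0,255))
fing(.505,.0075,0,-.365,.015,.0145,.07)
cv2.imwrite("pics/a3o.png",c)
E
```

```text
(no output)
```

View pics/a3o.png

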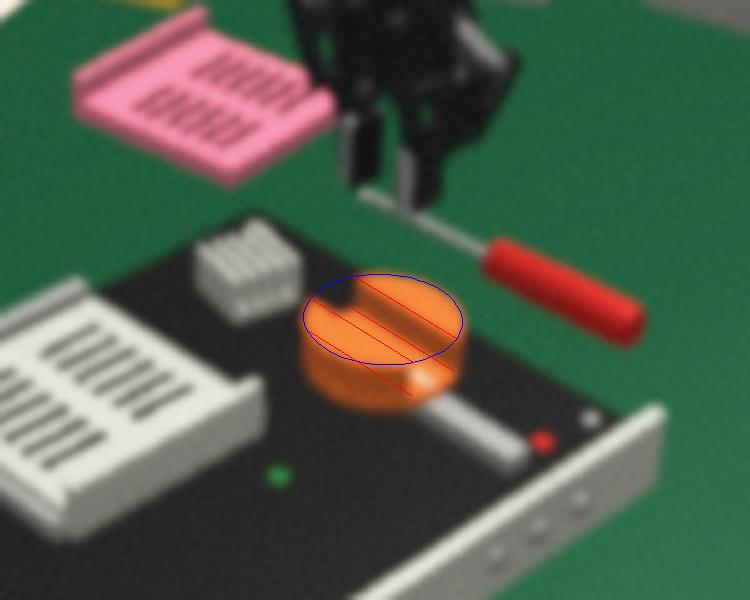

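```bash
python3 - <<'E'
from h import *
q=[.565,.0928,-.335]
o=np.array([270,120]);k=5
c=cv2.imread('pics/a3c.png')
def line(P,col,cl=False):
    a=(proj("side",P)-o+.5)*k;cv2.polylines(c,[np.int32(a)],cl,col,1)
def fing(x,y,ang,ins,thick,zs):
    u=np.array([np.cos(ang),np.sin(ang)]);v=np.array([-u[1],u[0]])
    for s in(1,-1):
        R=[np.r_[np.array([x,y])+s*u*a+v*b,zs] for a,b in((ins,.011),(ins+thick,.011),(ins+thick,-.011),(ins,-.011))]
        line(np.array(R),(255,255,0),True)
fing(.5072,.0064,-.365,.015,.0145,.1553)
fing(.505,.0075,-.365,.015,.0145,.085)
cv2.imwrite("pics/a3o.png",c)
for n in("top","side"):
    W=cloud(n,np.load(f"pics/{n}0.npy"));P=W.reshape(-1,3)
    d=P[:,:2]-[.505,.0075];a=-.365;U=d@[np.cos(a),np.sin(a)];V=d@[-np.sin(a),np.cos(a)]
    m=(abs(U)<.025)&(abs(V)<.04)&(P[:,2]>.04)&(P[:,2]<.1)
    for v0 in np.arange(-.036,.037,.004):
        mm=m&(abs(V-v0)<.002)
        if mm.sum():print(n,round(v0,3),mm.sum(),np.round(np.percentile(P[mm,2],[10,50,90]),4))
E
```

```text
top -0.036 17 [0.0434 0.0472 0.0862]
top -0.032 20 [0.0832 0.0856 0.0872]
top -0.028 27 [0.0837 0.0858 0.0884]
top -0.024 27 [0.0843 0.0857 0.0889]
top -0.02 25 [0.084  0.0864 0.0886]
top -0.016 26 [0.0832 0.0858 0.0881]
top -0.012 30 [0.0644 0.0677 0.0845]
top -0.008 26 [0.0644 0.0657 0.067 ]
top -0.004 25 [0.0648 0.0664 0.0687]
top -0.0 26 [0.0631 0.0662 0.0686]
top 0.004 26 [0.0637 0.0666 0.0686]
top 0.008 25 [0.0639 0.0665 0.0689]
top 0.012 25 [0.0632 0.0664 0.0684]
top 0.016 23 [0.0643 0.0689 0.0869]
top 0.02 27 [0.0838 0.0865 0.0886]
top 0.024 26 [0.0852 0.086  0.0884]
top 0.028 27 [0.0834 0.0858 0.0879]
top 0.032 25 [0.0811 0.0859 0.0882]
top 0.036 24 [0.044  0.0846 0.0878]
side -0.036 14 [0.0804 0.0829 0.0854]
side -0.032 23 [0.0818 0.0828 0.0841]
side -0.028 19 [0.0811 0.0828 0.0839]
side -0.024 15 [0.0823 0.0836 0.0845]
side -0.02 48 [0.0638 0.0781 0.0839]
side -0.016 80 [0.0636 0.072  0.0825]
side -0.012 24 [0.0614 0.0632 0.0738]
side -0.008 10 [0.0625 0.0632 0.0642]
side -0.004 3 [0.0623 0.0623 0.0642]
side -0.0 1 [0.0409 0.0409 0.0409]
side 0.004 2 [0.0444 0.0527 0.0611]
side 0.008 3 [0.0417 0.0425 0.0437]
side 0.012 14 [0.0404 0.0614 0.0824]
side 0.016 28 [0.042  0.0828 0.0842]
side 0.02 27 [0.0419 0.0828 0.0836]
side 0.024 43 [0.0418 0.0673 0.0834]
side 0.028 51 [0.0413 0.0678 0.0832]
side 0.032 81 [0.0425 0.0698 0.0832]
side 0.036 78 [0.0422 0.0675 0.0806]
```

View pics/a3o.png

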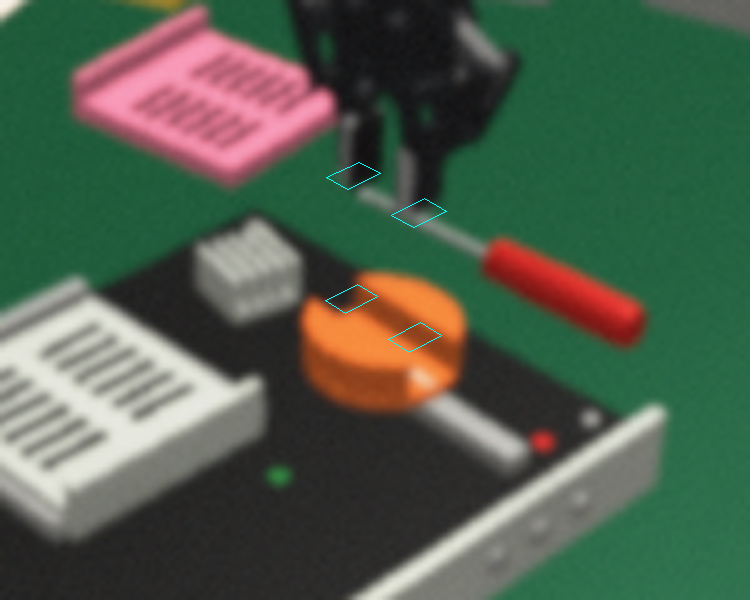

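Call:
play_rows([
  [[-0.002,0.001,0],0],
  [[-0.002,0.001,-0.03],0],
  [[-0.002,0.001,-0.055],0],
  [[-0.002,0.001,-0.06],0],
  [[-0.002,0.001,-0.063],0],
])

```text
time: 7.9
tool_pos: [0.5056, 0.0074, 0.0928]
tool_rot: [0.0, 0.823, 0.567, 0.0]
contact_force: [0.7, -1.2, -0.4]
gripper_width: 0.348
```

Call:
play_rows([
  [[0,0,-0.006],0],
  [[0,0,-0.011],0],
  [[0,0,-0.016],0],
  [[0,0,-0.02],0],
  [[0,0,-0.02],0],
])

```text
time: 8.52
tool_pos: [0.5049, 0.0075, 0.0718]
tool_rot: [-0.0, 0.823, 0.567, -0.0]
contact_force: [-0.4, 0.7, 0.4]
gripper_width: 0.349
```

```bash
python3 -c "
from h import *;snap('a4')
from plant import status;s=status.state();r=s['tool_rot'];print(s['time'],s['tool_pos'],r,2*np.arctan2(r[2],r[1])-np.pi/2,s['contact_force'],s['ft_torque'],s['gripper_width'],s['joint_pos'])
c=cv2.imread('pics/a4_side_raw.png')[120:240,270:420];cv2.imwrite('pics/a4c.png',cv2.resize(c,None,fx=5,fy=5,interpolation=cv2.INTER_CUBIC))"
```

```text
8.625 [0.50528702 0.00739342 0.07233479] [9.47827771e-06 8.23405493e-01 5.67453429e-01 1.67081087e-05] -0.36397669292635415 [-0.61089382 -0.04175452  0.88204844] [-0.00517722  0.09430845 -0.05684103] 0.3484103686663751 [-1.32737916e-01 -7.81743986e-02  2.02176310e+00  9.00779944e-06
  1.19796646e+00  2.31235496e-01]
```

View pics/a4c.png

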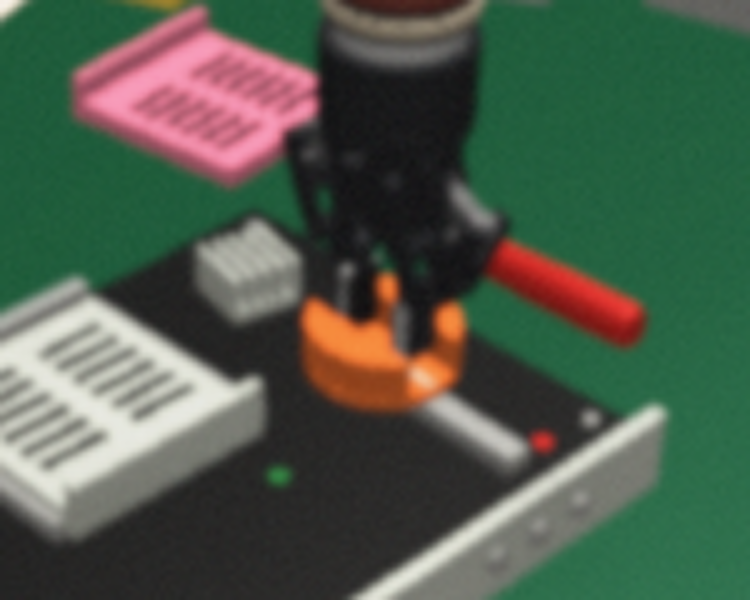

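Call:
play_rows([
  [[0,0,-0.003],-0.1],
  [[0,0,-0.003],-0.22],
  [[0,0,-0.003],-0.34],
  [[0,0,-0.003],-0.46],
  [[0,0,-0.003],-0.58],
])

```text
time: 9.25
tool_pos: [0.5051, 0.0076, 0.0693]
tool_rot: [-0.0, 0.952, 0.307, -0.0]
contact_force: [-0.1, 0.1, -0.2]
gripper_width: 0.347
```

Call:
play_rows([
  [[0,0,0],-0.12],
  [[0,0,0],-0.24],
  [[0,0,0],-0.36],
  [[0,0,0],-0.48],
  [[0,0,0],-0.6],
])

```text
time: 9.88
tool_pos: [0.5059, 0.0079, 0.0694]
tool_rot: [-0.001, 1.0, 0.012, 0.001]
contact_force: [3.5, 2.0, -3.8]
gripper_width: 0.351
```

```bash
python3 -c "
from h import *;snap('a5')
from plant import status;s=status.state();r=s['tool_rot'];print(s['time'],s['tool_pos'],r,2*np.arctan2(r[2],r[1])-np.pi/2,s['contact_force'],s['ft_torque'],s['gripper_width'],s['joint_pos'])
c=cv2.imread('pics/a5_side_raw.png')[120:240,270:420];cv2.imwrite('pics/a5c.png',cv2.resize(c,None,fx=5,fy=5,interpolation=cv2.INTER_CUBIC))"
```

```text
9.975 [0.50577506 0.00787354 0.06944709] [-4.82168293e-04  9.99908428e-01  1.35019331e-02  7.75236965e-04] -1.5437916288767406 [ 2.15601919  1.26538564 -1.27454938] [ 0.31447861 -0.3442679   0.02657834] 0.34815375322832587 [-1.32311777e-01 -7.38161178e-02  2.02309610e+00  1.26991562e-03
  1.19091905e+00  1.41100978e+00]
```

View pics/a5c.png

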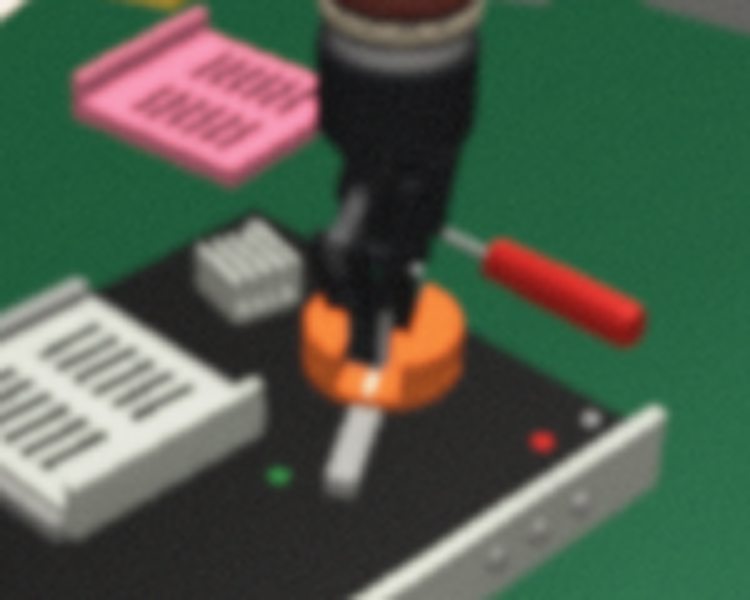

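Call:
play_rows([
  [[0,0,0],-0.1],
  [[0,0,0],-0.2],
  [[0,0,0],-0.3],
  [[0,0,0],-0.36],
  [[0,0,0],-0.4],
])

```text
time: 10.6
tool_pos: [0.5064, 0.0077, 0.0696]
tool_rot: [-0.001, 0.983, -0.185, 0.002]
contact_force: [4.5, 2.4, -4.7]
gripper_width: 0.353
```

```bash
python3 -c "
from plant import status;s=status.state();r=s['tool_rot'];import numpy as np;print(2*np.arctan2(r[2],r[1])-np.pi/2,s['contact_force'],s['ft_torque'],s['tool_pos'])"
```

```text
-1.942981648021325 [ 4.48121388  2.44614053 -4.68781846] [ 0.42957324 -0.90013283  0.17226636] [0.50638127 0.0077449  0.06957705]
```

Call:
play_rows([
  [[0,0,0],-0.04],
  [[0,0,0],-0.08],
  [[0,0,0],-0.11],
  [[0,0,0],-0.11],
])

```text
time: 11.1
tool_pos: [0.5065, 0.0077, 0.0696]
tool_rot: [-0.001, 0.971, -0.238, 0.002]
contact_force: [4.8, 1.9, -4.2]
gripper_width: 0.353
```

```bash
python3 -c "
from h import *;snap('a6')
from plant import status;s=status.state();r=s['tool_rot'];print(s['time'],s['tool_pos'],2*np.arctan2(r[2],r[1])-np.pi/2,s['contact_force'],s['ft_torque'])
c=cv2.imread('pics/a6_side_raw.png')[120:240,270:420];cv2.imwrite('pics/a6c.png',cv2.resize(c,None,fx=5,fy=5,interpolation=cv2.INTER_CUBIC))"
```

```text
11.2 [0.50647679 0.00764039 0.06963925] -2.0516886591230175 [ 5.27774852  2.3097343  -3.58312808] [ 0.35451631 -0.84990347  0.06887646]
```

View pics/a6c.png

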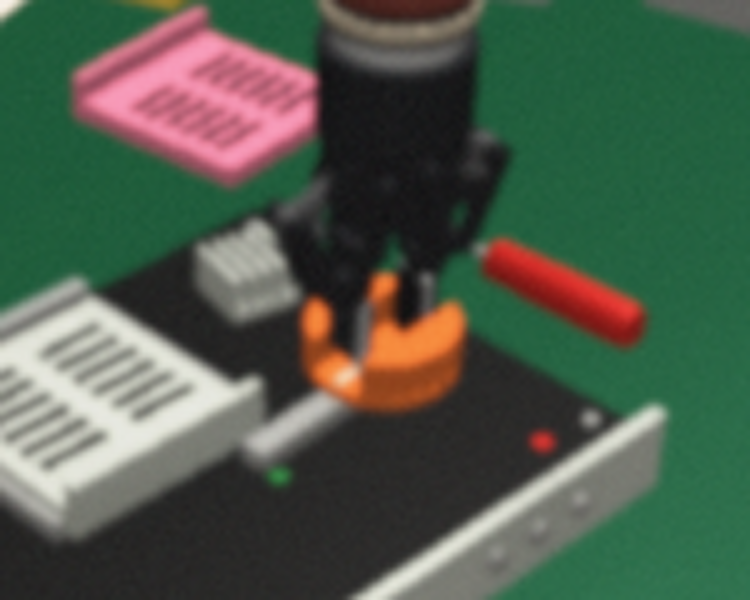

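Call:
play_rows([
  [[0,0,0],-0.03],
  [[0,0,0],-0.06],
  [[0,0,0],-0.06],
])

```text
time: 11.58
tool_pos: [0.5065, 0.0076, 0.0696]
tool_rot: [-0.001, 0.964, -0.267, 0.002]
contact_force: [5.5, 0.8, -3.7]
gripper_width: 0.355
```

```bash
python3 -c "
from plant import status;s=status.state();r=s['tool_rot'];import numpy as np;print(2*np.arctan2(r[2],r[1])-np.pi/2,s['contact_force'],s['ft_torque'],s['tool_pos'])"
```

```text
-2.1118042891996787 [ 5.46015009  0.75907154 -3.7113252 ] [ 0.1376324  -0.85816752  0.09715042] [0.5065199  0.00759075 0.06962374]
```

Call:
play_rows([
  [[0,0,0],-0.03],
  [[0,0,0],-0.06],
  [[0,0,0],-0.06],
])

```text
time: 11.95
tool_pos: [0.5066, 0.0076, 0.0697]
tool_rot: [-0.0, 0.956, -0.293, 0.002]
contact_force: [6.1, 1.5, -5.3]
gripper_width: 0.352
```

```bash
python3 -c "
from h import *;snap('a7')
from plant import status;s=status.state();r=s['tool_rot'];print(s['time'],s['tool_pos'],2*np.arctan2(r[2],r[1])-np.pi/2,s['contact_force'],s['ft_torque'])
c=cv2.imread('pics/a7_side_raw.png')[120:240,270:420];cv2.imwrite('pics/a7c.png',cv2.resize(c,None,fx=5,fy=5,interpolation=cv2.INTER_CUBIC))"
```

```text
12.05 [0.50664163 0.00755945 0.06968047] -2.1653048688019623 [ 5.60735778  1.65029067 -4.31534864] [ 0.36927641 -1.01470751  1.94362082]
```

View pics/a7c.png

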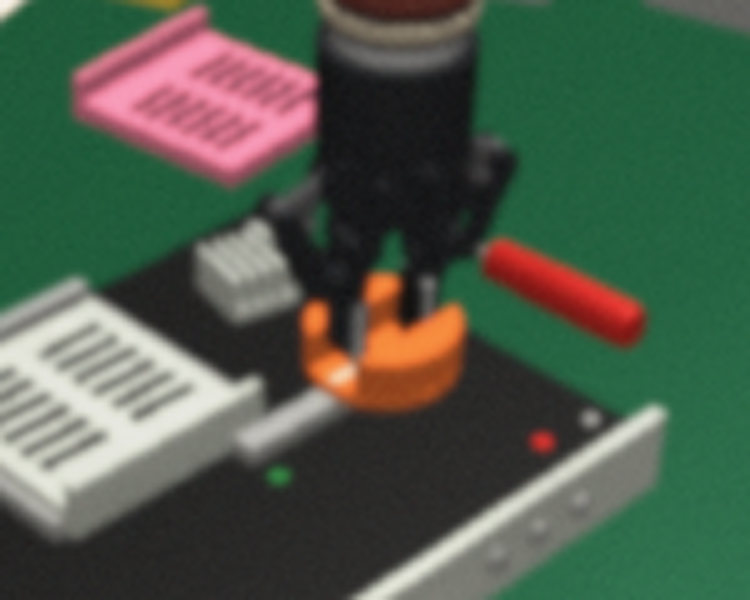

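Call:
play_rows([
  [[0,0,0],0.12],
  [[0,0,0],0.22],
  [[0,0,0.0],0.22],
  [[0,0,0.01],0.22],
  [[0,0,0.03],0.22],
])

```text
time: 12.68
tool_pos: [0.5045, 0.0074, 0.0993]
tool_rot: [0.0, 0.982, -0.191, -0.001]
contact_force: [0.3, 0.1, -0.5]
gripper_width: 0.35
```

Call:
play_rows([
  [[0,0,0.05],0],
  [[0,0,0.1],0],
  [[0,0,0.15],0],
  [[-0.05,0,0.15],0],
  [[-0.1,-0.02,0.15],0],
])

```text
time: 13.3
tool_pos: [0.4046, -0.0124, 0.2513]
tool_rot: [0.0, 0.982, -0.19, 0.001]
contact_force: [-0.9, -1.4, 0.8]
gripper_width: 0.348
```

Call:
play_rows([
  [[0,-0.06,0],0],
  [[0,-0.12,0],0],
  [[0,-0.18,0],0],
  [[0,-0.24,0],0],
  [[0,-0.24,0],0],
])

```text
time: 13.92
tool_pos: [0.4045, -0.2559, 0.2499]
tool_rot: [0.0, 0.981, -0.193, -0.0]
contact_force: [-0.2, 0.2, -0.0]
gripper_width: 0.35
```

```bash
python3 - <<'E'
from h import *;snap('a8')
from plant import status;s=status.state();print(s['time'],s['tool_pos'],s['contact_force'],s['ft_torque'])
o=np.array([220,125]);k=3.7;q=[.565,.0928,-.335]
c=cv2.resize(cv2.imread('pics/a8_top_raw.png')[125:285,220:400],None,fx=k,fy=k,interpolation=cv2.INTER_CUBIC)
for A in ([[-15,-30,58],[115,-30,58],[115,90,58],[-15,90,58]],[[-29,-100,58],[-29,-5,58]]):
    cv2.polylines(c,[np.int32((proj('top',ch(q,np.array(A)/1000))-o+.5)*k)],True,(0,255,255),1)
cv2.imwrite('pics/a8c.png',c)
E
```

```text
14.025 [ 0.40501947 -0.25292691  0.24974784] [-1.12657839  0.24954357  0.00495362] [0.04320198 0.01631215 0.0440173 ]
```

View pics/a8c.png

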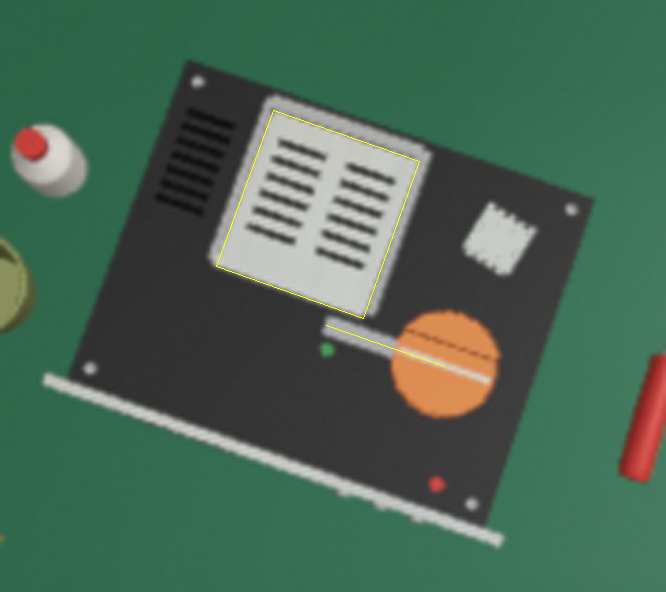

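View pics/a8.png

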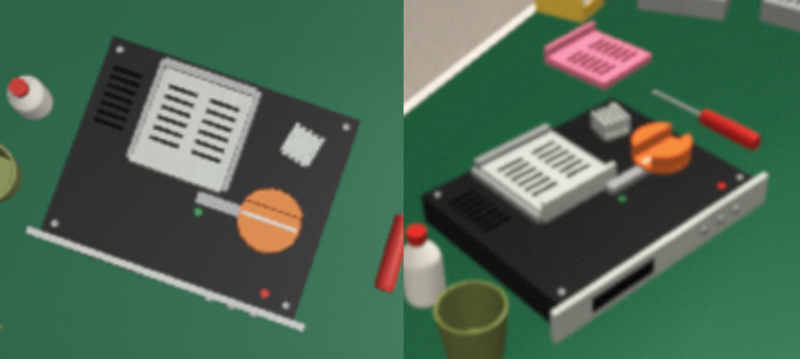

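The cover sits inside its predicted home outline. The tongue lies along chassis +y on the predicted locked line, from crop pixel (325,325) to (400,350). Nothing else has moved and the arm is clear, so I'm handing in.

```bash
python3 -c "
from plant import ticket;print(ticket.job_done())"
```

```text
the job is handed in; nothing more can be done
None
```

The cover is pushed home against its stop and the fastener is turned to its locked end. I handed the job in at about 14 s of the 54 s; no verdict was reported.

- **Cover:** I pushed the front lip with the closed fingertips about 29 mm along the chassis. At the stop the forward force rose from about 6 N to 16 N and the tip stopped moving. That was about 1 mm from where I predicted the stop.
- **Fastener:** Instead of leading one fingertip round at 20 to 25 mm off the axis, I set both slightly opened fingertips in the slot, one on each side of the axis. I turned them clockwise until the end stop showed as a jump in wrist moment to about 1.9 N m. I then eased back inside the slot play and lifted out.
- **Last checks:**
  - The final top picture shows the cover on its predicted home outline and the tongue on the predicted locked line in front of it.
  - The heat sink, bottle and screwdriver look unmoved, as does the pot where the pictures show it.
  - The arm stood clear at a height of 0.25 m, with only about 1 N on the force reading.
- **Disagreements:** The two cameras placed the chassis 2 to 3 mm apart, within about what the calibration allows, so I used a value between them. While pushing there was also an upward force on the tip of 4 to 12 N that I could not explain. The cover showed no lift or tilt in the pictures.

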